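# Put the hardness-test kit back in its caddy

### The job

The hardness-test kit was left lying among the samples. Put its four pieces (the indenter, the spot anvil, the loupe and the small reference block) back in the steel caddy, each standing upright and fully down in the bored wooden seat of its own size: the seats from narrowest to widest are for the indenter, the anvil's shank, the loupe and the block. Leave the rod and bush samples where they are.

Things in the scene. Friction and masses are not known exactly. Their poses are not given: they have to be found in the camera images.
- indenter: Steel cone indenter, part of the kit: upright turned pin 37 mm tall, 12 mm across at its collar, thinner shank below, conical point upward. Stands in the grey sample tray (tray floor 3 mm above the bench, tray wall 22 mm above the bench). Origin: centre of its underside, z up.
- spot_anvil: Steel spot anvil, part of the kit: mushroom shape 40 mm tall standing on a 20 mm wide, 16 mm tall shank; above that a round flange 39 mm across (grasp it at 18 to 30 mm height) with a blunt cone on top. Stands on the bench. Origin: centre of the shank's underside, z up.
- loupe: Black stand loupe, part of the kit: waisted black cylinder 39 mm across and 32 mm tall, open ring at the top. It behaves as a plain 39 mm cylinder when gripped. Stands on the bench. Origin: centre of its underside, z up.
- small_block: Small reference block, part of the kit: flat steel disc 48 mm across, 10 mm thick, lying flat on the bench; grasp it by the rim. (The bigger discs in the grey sample tray are other blocks, fixed.) Origin: centre of its underside, z up.
- rod_sample: Rod sample, not part of the kit, to be left: plain steel cylinder 18 mm across, 42 mm tall, flat top, standing in the grey sample tray near the indenter. Origin: centre of its underside, z up.
- bush_sample: Flanged bush sample, not part of the kit, to be left: steel tube with an open bore, 31 mm across at the flange at its foot, 25 mm tall, standing on the bench. Origin: centre of its underside, z up.
- seat_indenter: Seat for the indenter: beech insert 70 x 70 x 18 mm, fixed in the fixed caddy, with the narrowest round bore: 25 mm across, 14 mm deep, 2 mm chamfer, grey felt at the bottom. Origin: centre of the insert's underside, 3 mm above the bench, on the bore's axis; x, y along its sides, z up. The bore's floor is 4 mm and the insert's top 18 mm above the origin.
- seat_anvil: Seat for the spot anvil: same size of insert, same caddy, origin and axes as for seat_indenter; bore 37 mm across, 10 mm deep, its floor 8 mm above the origin. The shank stands on the floor, the flange stays 6 mm above the insert's top.
- seat_loupe: Seat for the loupe: same size of insert, same caddy, origin and axes as for seat_indenter; bore 49 mm across, 8 mm deep, its floor 10 mm above the origin. The four inserts fill the square caddy two by two, 72 mm apart centre to centre, in an order that changes; the caddy is 150 mm square, its rim about 21 mm above the bench, level with the inserts' tops.
- seat_block: Seat for the small reference block: same size of insert, same caddy, origin and axes as for seat_indenter; the widest and shallowest bore, 60 mm across, 4 mm deep, its floor 14 mm above the origin. The block stands 6 mm proud of the insert's top.
There are look-alikes about, which are no part of the job. What is shaped like the small_block but green is not meant.

How it is judged:
By the outcome, as a careful person would: the job done as asked, in the order asked, and still so for the second after the job is handed in, with the robot touching nothing.
It also fails if it takes over 90 s, if anything falls off the work surface, if the arm or the gripper's body presses on something with over 40 N, if the wrist force passes 120 N, or if a joint passes its speed limit or range.

### The arm

A 6-joint arm with a two-finger parallel gripper is mounted at the origin on a cart in front of the work surface, level with it; the furniture and walls round the work are solid. World frame = base frame: x ahead of the robot, y to its left, z up, the work surface at z = 0. Lengths are in m, angles in degrees, forces in N, time in s.
With the tool pointing down it reaches from about 0.375 to 0.9 m from the base axis. Payload 3.1 kg.
Tool frame: the origin (TCP) lies on the centre line of the jaws, within the pads' length; the fingertips stand 25 mm ahead of it and the grasp point (between the pads) lies 6 mm ahead of it; y points along the fingers, x is the direction in which the jaws open and shut, and the axes are right-handed (so a half turn about y gives the same grasp; the last joint's range is limited). The gripper opens to 87 mm and grips with 3 to 60 N. Pads are 19 mm wide; open, the fingers measure 117 mm over their backs; the gripper's body (75 mm by 190 mm) begins 51 mm behind the grasp point.
Start: joints at [-86.488, 30.224, 82.088, -0, 67.689, -10.227], TCP at [0.148, -0.607, 0.248] pointing down, gripper open.
Joint ranges: [-176.69, 176.69], [-43.24, 126.21], [12.49, 139.97], [-82, 262], [0, 151.66], [-163.58, 163.58]. Speed limits (degrees/s): [159.86, 159.86, 180, 180, 180, 180].

### API

Orientations are given as a 3x3 rotation matrix whose columns are the frame's x, y, z axes.
In Python, from rig import * gives the robot as it stands.
- The arm moves only by the tool play_rows, never from a script. Its argument "commands" is a list of rows, each a list of 2 entries, a list of its own where there are three numbers: the shift along the world's x, y, z in m, then the turn, a rotation vector about the world's x, y, z in rad. A call has 1 to 10 rows; each row is the pose to reach, as a shift and turn from the pose commanded when the call began; what a row does not reach only later rows make up. A row lasts 1/8 s, in which the tool goes at most 62.5 mm and 10.7 degrees, less where a joint would pass 70% of its speed; a pose out of reach is approached as far as the arm can. A call with a gripper value outside its range is refused whole. "gripper" is the finger opening in m, from 0 to 0.087, set as the call begins (left out, the last holds). The fingers move at their own pace and stop on an object; the grip force is fixed at half the most. Time passes only in rows, so rows that repeat a pose let the fingers close. It gives the time, the measured TCP pose, the force and the opening at its end, in the units of the state.
- read_state(): the state, without advancing time (a new reading comes with each control period).
- capture(name): name is "scene" or "side" or "wrist"; returns a dict with "frame" (400x640x3 uint8, red, green, blue), "depth" (400x640 float32, m along the optical axis (not along the pixel's ray), 0 where there is no reading), "mtx" (3x3 intrinsics, pixels), "cam_to_world" (4x4, takes a point from camera to world coordinates); the wrist camera has in their place "hand_eye" (4x4, takes a point from camera to tool coordinates, whose origin is the TCP and whose axes are the tool frame's). Camera axes: x right, y down, z forward; pixel columns grow to the right and rows downward; lengths in m; the calibration is good to about 2 mm. The wrist camera is an equidistant fisheye: a pixel r from the principal point sees the ray r / f radians off the axis. A picture is of the moment at which its call begins: read the wrist's pose just before it.
- hand_in(): hands the job in, once; it reports no verdict.
The state is a dict: "time_s": time; "joint_positions": joint angles; "qvel": joint speeds; "tau": joint torques, N m; "position": TCP position; "tcp_rot": TCP orientation; "force": force on the tool from outside, world axes, zero at the start; "moment": the same for the moment, N m; "opening": opening from 0.0 (shut) to 1.0 (fully open).
Only numpy, scipy, OpenCV 4.12 (cv2) and the standard library are available. Lean on these libraries where they do the work, as an engineer would, in place of code of your own. Each camera call takes 0.05 s, during which the arm holds its last target. There are 200 camera calls.

## Working session

There is one attempt and no reset: what is moved stays moved. The work goes in short steps, Python scripts to look and compute and a tool call to move; the robot and the scene stay as the last step left them, time stands still between calls to the robot, and variables do not carry over. Pictures are saved under pics/ and viewed, about 12 in all and at most 16, crops included, and the job is handed in when it is done.

Besides the shell and the picture viewer there is one more tool, called as name(argument=value, ...) on one line, values as JSON. play_rows: Moves the arm, as the interface text tells. Its arguments: {"type":"object","properties":{"commands":{"type":"array"},"gripper":{"type":"number"}},"required":["commands"]}

```bash
ls; mkdir -p pics
python3 - <<'E'
from rig import *
import cv2,numpy as np
s=read_state();print(s)
for n in("scene","side"):
    c=capture(n);np.savez(f"{n}.npz",**c);cv2.imwrite(f"pics/{n}0.png",c["frame"][:,:,::-1]);print(n,c["mtx"],c["cam_to_world"])
E
```

```text
pics
{'time_s': 0.0, 'joint_positions': array([-8.64882361e+01,  3.02771402e+01,  8.21531449e+01, -1.76284196e-03,
        6.76882490e+01, -1.02263463e+01]), 'qvel': array([-0.01512808, -0.03795511,  0.05296094,  0.03982   , -0.0760499 ,
       -0.08078106]), 'tau': array([-3.91797971e-05, -4.40043783e+01, -1.76591849e+01,  6.34789048e-02,
        5.81862952e-02, -1.69368645e-04]), 'position': array([ 0.1484183 , -0.60645694,  0.24660913]), 'tcp_rot': array([[ 2.37495534e-01, -1.55132203e-04,  9.71388618e-01],
       [-9.71386486e-01,  2.06318099e-03,  2.37495343e-01],
       [-2.04099371e-03, -9.99997860e-01,  3.39302947e-04]]), 'force': array([0.11821944, 0.78184945, 0.16156634]), 'moment': array([-0.04272645,  0.0162243 , -0.03186075]), 'opening': 1.0007411838761349}
scene [[362.49679725   0.         317.52235485]
 [  0.         362.49679725 198.37914801]
 [  0.           0.           1.        ]] [[-6.62113564e-01 -5.54261500e-01  5.04380628e-01  1.73035200e-01]
 [-7.49403395e-01  4.90081946e-01 -4.45212576e-01  2.51513041e-01]
 [-4.23650115e-04 -6.72765840e-01 -7.39855354e-01  6.68934864e-01]
 [ 0.00000000e+00  0.00000000e+00  0.00000000e+00  1.00000000e+00]]
side [[430.54810536   0.         323.34231949]
 [  0.         430.54810536 189.67226687]
 [  0.           0.           1.        ]] [[ 0.92411437  0.33486084 -0.18406753  0.81885593]
 [ 0.38198831 -0.79710918  0.46765574 -0.68522589]
 [ 0.00987768 -0.50247903 -0.86453297  1.04654019]
 [ 0.          0.          0.          1.        ]]
```

View pics/scene0.png

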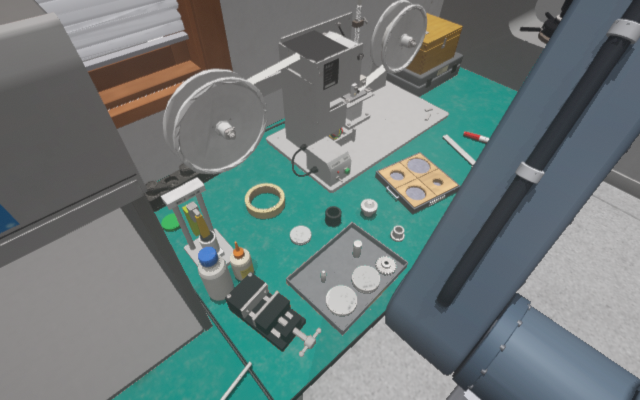

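View pics/side0.png

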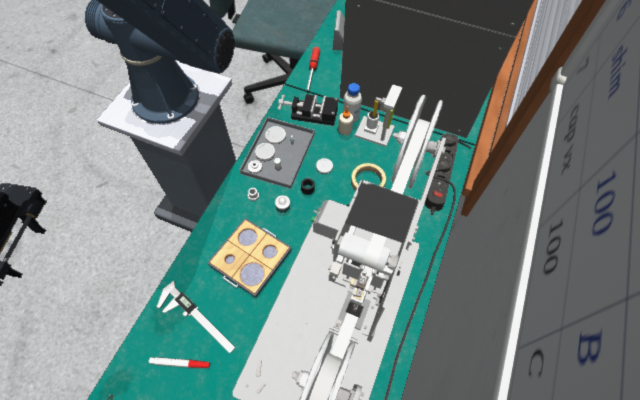

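Scene view: indenter at (323,275), rod (357,247), small block (300,235), loupe (333,214), anvil (369,208), bush (398,232), caddy around (418,180), and a green look-alike disc at (172,222). Next I build a metric top view from both depth images.

```bash
cat > h.py <<'E'
import numpy as np,cv2
def pts(c):
    d=c["depth"];v,u=np.mgrid[:400,:640];K=c["mtx"]
    P=np.stack([(u-K[0,2])/K[0,0]*d,(v-K[1,2])/K[1,1]*d,d],-1)
    W=P@c["cam_to_world"][:3,:3].T+c["cam_to_world"][:3,3];W[d==0]=np.nan
    return W
def proj(c,p):
    M=np.linalg.inv(c["cam_to_world"]);q=M[:3,:3]@np.array(p)+M[:3,3];return (c["mtx"]@(q/q[2]))[:2]
E
python3 - <<'E'
from h import *
# ortho rectified at z=0.02, 2 px... 1mm/px from both
S={n:dict(np.load(n+".npz")) for n in("scene","side")}
for n,c in S.items():
    W=pts(c)
    for nm,uv in dict(ind=[(323,275)],rod=[(357,247)],disc=[(300,235)],loupe=[(333,214)],anv=[(369,208)],bush=[(398,232)],cad=[(418,180)]).items():
        if n=="scene": print(nm,W[uv[0][1],uv[0][0]].round(3), "side px",proj(S["side"],W[uv[0][1],uv[0][0]]).round())
    ims=[]
# ortho warp x 0.35..0.85, y -0.35..0.35
x0,x1,y0,y1=0.25,0.85,-0.45,0.35
z=0.02;out=[]
for n,c in S.items():
    xs,ys=np.meshgrid(np.arange(y1,y0,-.001),np.arange(x1,x0,-.001))
    G=np.stack([ys,xs,np.full_like(xs,z)],-1)
    M=np.linalg.inv(c["cam_to_world"]);q=G@M[:3,:3].T+M[:3,3];q=q/q[...,2:]
    m=(q@c["mtx"].T).astype(np.float32)
    o=cv2.remap(c["frame"],m[...,0],m[...,1],cv2.INTER_CUBIC)[:,:,::-1].copy()
    for k in range(0,600,100): cv2.putText(o,f"{x1-k/1000:.2f}",(0,k+10),0,.35,(0,0,255));o[k,::4]=(0,0,255)
    for k in range(0,800,100): cv2.putText(o,f"{y1-k/1000:.2f}",(k,595),0,.35,(0,0,255));o[::4,k]=(0,0,255)
    cv2.imwrite(f"pics/ortho_{n}.png",o)
E
```

```text
ind [ 0.445 -0.003  0.033] side px [291. 135.]
rod [ 0.443 -0.096  0.044] side px [276. 157.]
disc [ 0.565 -0.042  0.01 ] side px [324. 163.]
loupe [ 0.563 -0.141  0.007] side px [309. 191.]
anv [ 0.506 -0.201  0.032] side px [281. 197.]
bush [ 0.426 -0.217  0.005] side px [253. 197.]
cad [ 0.494 -0.371  0.02 ] side px [248. 251.]
```

View pics/ortho_side.png

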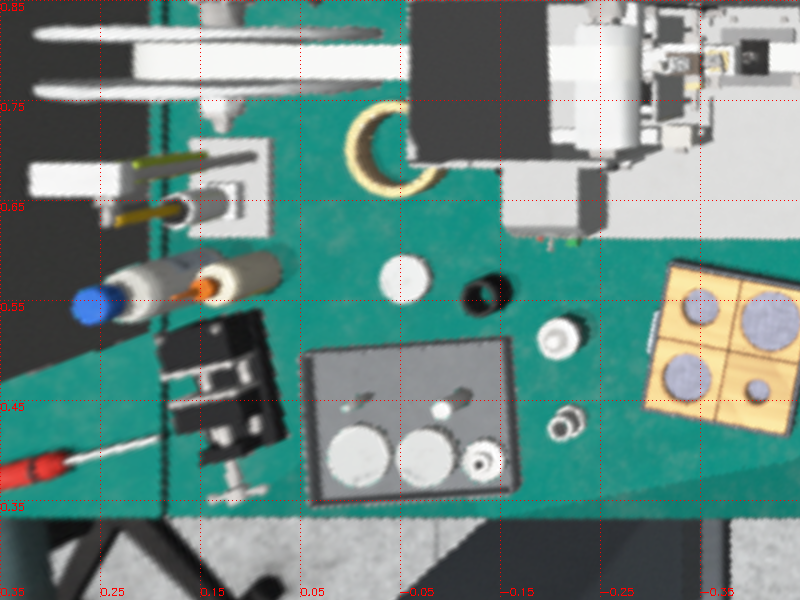

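Side ortho view: the caddy bores are anvil (~37 mm) at ortho pixel (700,306), block at (772,320), loupe at (687,377) and indenter at (758,390). Kit candidates are the disc (404,278), loupe (487,295) and anvil (560,338); the bush is at (565,423). In the tray are the indenter (355,400), rod (442,410) and fixed blocks. The white 48 mm disc is the small block; the green one at scene pixel (172,222) is the decoy. Now I measure their positions.

Run:
```python
from h import *
S={n:dict(np.load(n+".npz")) for n in("scene","side")}
objs=dict(ind=(.445,0,.022,.045,.02),rod=(.443,-.093,.035,.05,.02),disc=(.57,-.054,.006,.014,.035),loupe=(.557,-.133,.026,.036,.03),anv=(.51,-.205,.02,.045,.03),bush=(.425,-.217,.018,.03,.025))
for n,c in S.items():
    W=pts(c).reshape(-1,3)
    print(n,'bench z',np.nanmedian(W[(abs(W[:,0]-.55)<.02)&(abs(W[:,1]+.0)<.02),2]))
    for k,(x,y,a,b,r) in objs.items():
        m=(np.hypot(W[:,0]-x,W[:,1]-y)<r)&(W[:,2]>a)&(W[:,2]<b);p=W[m]
        if len(p)>4:
            (cx,cy),rr=cv2.minEnclosingCircle(p[:,:2].astype(np.float32));print(k,m.sum(),'encl',round(cx,4),round(cy,4),round(rr,4),'mean',p.mean(0).round(4),'zmax',p[:,2].max().round(3))
    # caddy wood
    hsv=cv2.cvtColor(c["frame"],cv2.COLOR_RGB2HSV).reshape(-1,3)
    m=(hsv[:,1]>70)&(hsv[:,0]>8)&(hsv[:,0]<28)&(W[:,0]>.4)&(W[:,0]<.6)&(W[:,1]<-.28)&(W[:,1]>-.5)&(abs(W[:,2]-.021)<.012)
    r=cv2.minAreaRect(W[m][:,:2].astype(np.float32));print('caddy',m.sum(),r,np.median(W[m][:,2]))
    M=(abs(W[:,0]-.65)<.05)&(abs(W[:,1]+.2)<.06);print('box zmax',np.nanpercentile(W[M,2],[50,95]).round(3))
    # bores: felt points
    for nm,(x,y,R) in dict(an=(.545,-.35,.026),bl=(.53,-.42,.036),lo=(.475,-.337,.03),idn=(.46,-.407,.018)).items():
        q=(np.hypot(W[:,0]-x,W[:,1]-y)<R)&(hsv[:,1]<60);print(nm,q.sum(),W[q].mean(0).round(4), 'ext',np.ptp(W[q],0).round(3))
```

```text
scene bench z -0.0007288683189062839
ind 43 encl 0.4456 -0.0036 0.0041 mean [ 0.4465 -0.0043  0.0321] zmax 0.04
rod 67 encl 0.448 -0.1027 0.0092 mean [ 0.4471 -0.1012  0.0424] zmax 0.047
disc 297 encl 0.5676 -0.044 0.0251 mean [ 0.5668 -0.0432  0.0093] zmax 0.012
loupe 115 encl 0.5526 -0.1312 0.0198 mean [ 0.552  -0.1302  0.0301] zmax 0.034
anv 200 encl 0.5138 -0.2091 0.0207 mean [ 0.5108 -0.2058  0.031 ] zmax 0.041
bush 65 encl 0.4227 -0.2096 0.0129 mean [ 0.4219 -0.2083  0.0226] zmax 0.026
caddy 1584 ((0.5000941157341003, -0.3764137923717499), (0.14640237390995026, 0.14371564984321594), 79.16213989257812) 0.019829284422895832
box zmax [0.044 0.091]
an 93 [ 0.5452 -0.3518  0.0107] ext [0.038 0.035 0.012]
bl 278 [ 0.5296 -0.4196  0.0166] ext [0.064 0.069 0.008]
lo 247 [ 0.4707 -0.3364 -0.116 ] ext [0.051 0.051 0.731]
idn 27 [ 0.4615 -0.4113  0.0067] ext [0.019 0.013 0.006]
side bench z -0.000471340303290102
ind 20 encl 0.4508 -0.0086 0.0062 mean [ 0.4505 -0.01    0.0324] zmax 0.044
rod 29 encl 0.4491 -0.1046 0.0094 mean [ 0.4496 -0.104   0.0439] zmax 0.048
disc 175 encl 0.5687 -0.0462 0.0258 mean [ 0.5686 -0.0481  0.01  ] zmax 0.014
loupe 84 encl 0.5556 -0.1342 0.0204 mean [ 0.5547 -0.1351  0.0309] zmax 0.035
anv 165 encl 0.5146 -0.2126 0.0207 mean [ 0.5162 -0.2145  0.0324] zmax 0.043
bush 47 encl 0.423 -0.2131 0.0134 mean [ 0.424  -0.2135  0.0237] zmax 0.029
caddy 2153 ((0.49970951676368713, -0.3776152431964874), (0.14522269368171692, 0.14522972702980042), 79.56287384033203) 0.02094295093779186
box zmax [0.088 0.093]
an 137 [ 0.5414 -0.3484  0.0116] ext [0.037 0.037 0.014]
bl 437 [ 0.5287 -0.4204  0.0178] ext [0.067 0.059 0.012]
lo 239 [ 0.471  -0.3353  0.0136] ext [0.049 0.048 0.016]
idn 56 [ 0.4564 -0.4056  0.0084] ext [0.022 0.023 0.019]
```

play_rows(commands=[[[0.09, 0.06, 0], [0, 0, -0.1]], [[0.18, 0.125, 0], [0, 0, -0.25]], [[0.25, 0.187, 0], [0, 0, -0.43]], [[0.26, 0.24, 0], [0, 0, -0.43]], [[0.27, 0.3, 0], [0, 0, -0.43]], [[0.28, 0.36, 0], [0, 0, -0.43]], [[0.29, 0.42, -0.02], [0, 0, -0.43]], [[0.3, 0.48, -0.04], [0, 0, -0.43]], [[0.3, 0.54, -0.06], [0, 0, -0.43]], [[0.3, 0.6, -0.088], [0, 0, -0.43]]], gripper=0.05)

```text
time_s: 1.35
position: [0.4405, -0.0984, 0.1911]
tcp_rot: [[-0.189, 0.002, 0.982], [-0.982, -0.001, -0.189], [0.0, -1.0, 0.002]]
force: [0.6, -0.5, 0.4]
opening: 0.579
```

play_rows(commands=[[[0, 0, 0], [0, 0, 0]], [[0, 0, 0], [0, 0, 0]]])

```text
time_s: 1.6
position: [0.4405, -0.1004, 0.1914]
tcp_rot: [[-0.188, 0.001, 0.982], [-0.982, -0.001, -0.188], [0.001, -1.0, 0.001]]
force: [-0.3, -0.6, 0.4]
opening: 0.575
```

```bash
cat >> h.py <<'E'
def wpix(c,s,p):
    "world point -> wrist pixel"
    t=s["tcp_rot"].T@(np.array(p)-s["position"]);M=np.linalg.inv(c["hand_eye"]);q=M[:3,:3]@t+M[:3,3]
    th=np.arctan2(np.hypot(q[0],q[1]),q[2]);a=q[:2]/max(np.hypot(q[0],q[1]),1e-9)
    K=c["mtx"];return K[:2,2]+K[0,0]*th*a
def wray(c,s,uv,z):
    "wrist pixel -> world point at height z"
    K=c["mtx"];d=(np.array(uv)-K[:2,2])/K[0,0];th=np.hypot(*d);v=np.array([*(d/th*np.sin(th)),np.cos(th)])
    R=s["tcp_rot"]@c["hand_eye"][:3,:3];o=s["tcp_rot"]@c["hand_eye"][:3,3]+s["position"];v=R@v
    return o+v*(z-o[2])/v[2]
def look(name):
    from rig import read_state,capture
    s=read_state();c=capture("wrist");cv2.imwrite(f"pics/{name}.png",c["frame"][:,:,::-1]);return s,c
E
python3 - <<'E'
from h import *
s,c=look("w1");print(s["time_s"],s["position"],s["tcp_rot"].round(3),s["joint_positions"].round(1),s["force"]);print(c["mtx"],c["hand_eye"].round(3))
for z in(.003,.04):print(wpix(c,s,(.448,-.006,z)),wpix(c,s,(.4485,-.1035,z)))
import pickle;pickle.dump((s,c),open("w1.pkl","wb"))
W=pts(dict(np.load("scene.npz")));m=(W[...,0]>.39)&(W[...,0]<.55)&(W[...,1]>.055)&(W[...,1]<.2);print("vise z",np.nanmax(W[m][:,2]))
E
```

```text
1.6 [ 0.44047079 -0.10038239  0.19141825] [[-0.188  0.001  0.982]
 [-0.982 -0.001 -0.188]
 [ 0.001 -1.     0.001]] [-27.   22.2 109.7  -0.   48.   73.8] [-0.32105638 -0.63662402  0.44764932]
[[309.70691629   0.         317.70684976]
 [  0.         309.70691629 195.30738228]
 [  0.           0.           1.        ]] [[ 1.    -0.001 -0.001  0.   ]
 [ 0.    -0.28   0.96  -0.137]
 [-0.001 -0.96  -0.28   0.077]
 [ 0.     0.     0.     1.   ]]
[233.44756666 188.94745341] [319.17744808 171.77731907]
[224.08806807 198.53139409] [319.3658652  179.72431566]
vise z 0.09811934845102821
```

View pics/w1.png

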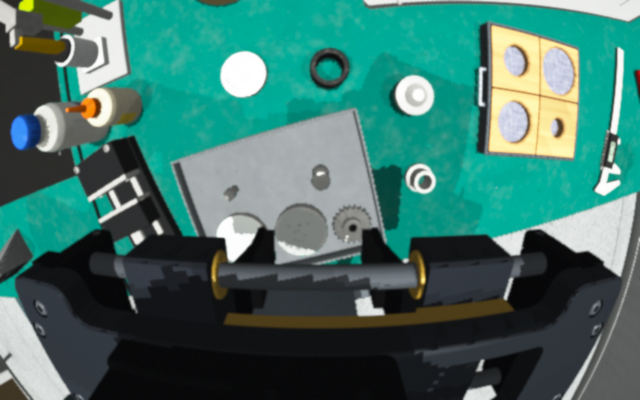

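Wrist view: indenter at about (232,192), rod (320,177), anvil (413,95), bush (420,180); caddy bores at (516,60) anvil, (557,72) block, (513,120) loupe and (557,127) indenter. The gripper's long side lies along the jaws, so near the vise I will turn the jaws to about x. First I check heights there.

play_rows(commands=[[[0, 0.02, 0], [0, 0, 0.18]], [[0, 0.04, 0], [0, 0, 0.36]], [[0, 0.06, -0.01], [0, 0, 0.54]], [[0, 0.08, -0.02], [0, 0, 0.72]], [[0.0, 0.095, -0.03], [0, 0, 0.9]], [[0.0, 0.095, -0.04], [0, 0, 1.08]], [[0.0, 0.095, -0.05], [0, 0, 1.26]], [[0.0, 0.095, -0.05], [0, 0, 1.44]], [[0.0, 0.095, -0.05], [0, 0, 1.57]], [[0.0, 0.095, -0.05], [0, 0, 1.57]]])

```text
time_s: 2.9
position: [0.441, -0.0069, 0.1417]
tcp_rot: [[0.981, 0.002, 0.194], [-0.194, -0.001, 0.981], [0.002, -1.0, -0.0]]
force: [0.7, -0.8, -0.2]
opening: 0.577
```

Run:
```python
from h import *
W=np.concatenate([pts(dict(np.load(n+".npz"))).reshape(-1,3) for n in("scene","side")])
for nm,(a,b,e,f) in dict(disc=(.375,.42,-.03,.015),v1=(.38,.56,.055,.075),v2=(.38,.56,.075,.095),v3=(.3,.38,.03,.1)).items():
    m=(W[:,0]>a)&(W[:,0]<b)&(W[:,1]>e)&(W[:,1]<f);print(nm,np.percentile(W[m,2],[50,90,100]).round(3))
s,c=look("w2");print(s["time_s"],s["position"],s["tcp_rot"].round(3),s["joint_positions"].round(1))
u=[wpix(c,s,(.448,-.006,z)) for z in(.003,.04)];print(u)
x,y=np.mean(u,0).astype(int);x=max(x,100);y=max(y,75)
cv2.imwrite("pics/w2c.png",cv2.resize(c["frame"][y-75:y+75,x-100:x+100,::-1],None,fx=4,fy=4,interpolation=2));print("crop org",x-100,y-75)
import pickle;pickle.dump((s,c),open("w2.pkl","wb"))
```

```text
disc [0.013 0.015 0.022]
v1 [-0.001  0.001  0.018]
v2 [0.003 0.047 0.062]
v3 [-0.001  0.017  0.046]
2.9 [ 0.44104098 -0.00691662  0.14168625] [[ 0.981  0.002  0.194]
 [-0.194 -0.001  0.981]
 [ 0.002 -1.    -0.   ]] [-15.5  27.  113.8  -0.   39.1  -4.3]
[array([324.52199437, 189.20102693]), array([325.56671891, 201.14923125])]
crop org 225 120
```

View pics/w2c.png

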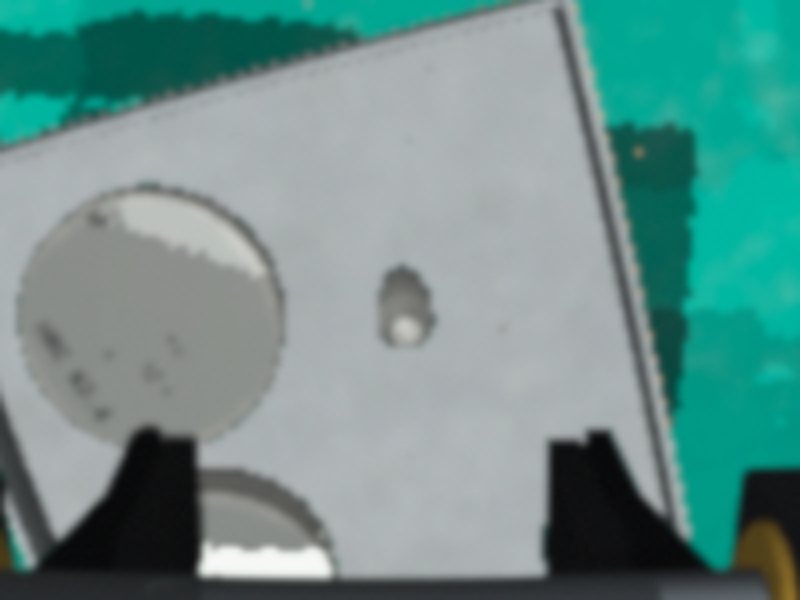

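The indenter shows at crop (405,320), with its tip where predicted. Descend and grip.

play_rows(commands=[[[0.0075, 0, -0.03], [0, 0, 0]], [[0.0075, 0, -0.06], [0, 0, 0]], [[0.0075, 0, -0.085], [0, 0, 0]], [[0.0075, 0, -0.0965], [0, 0, 0]], [[0.0075, 0, -0.0965], [0, 0, 0]]])

```text
time_s: 3.58
position: [0.4475, -0.0055, 0.0445]
tcp_rot: [[0.982, -0.001, 0.191], [-0.191, 0.0, 0.982], [-0.001, -1.0, 0.0]]
force: [-0.0, -0.4, 0.8]
opening: 0.575
```

play_rows(commands=[[[0, 0, 0], [0, 0, 0]], [[0, 0, 0], [0, 0, 0]], [[0, 0, 0], [0, 0, 0]], [[0, 0, 0], [0, 0, 0]], [[0, 0, 0], [0, 0, 0]]], gripper=0.0)

```text
time_s: 4.2
position: [0.4476, -0.0051, 0.045]
tcp_rot: [[0.982, 0.0, 0.19], [-0.19, -0.0, 0.982], [0.0, -1.0, -0.0]]
force: [-0.3, 1.0, 2.1]
opening: 0.124
```

play_rows(commands=[[[0, 0, 0.04], [0, 0, 0]], [[0, 0, 0.08], [0, 0, 0]], [[0, -0.04, 0.1], [0, 0, 0]], [[0, -0.09, 0.1], [0, 0, 0]], [[0.0, -0.14, 0.1], [0, 0, 0]], [[0.005, -0.19, 0.1], [0, 0, 0]], [[0.01, -0.24, 0.1], [0, 0, 0]], [[0.01, -0.29, 0.1], [0, 0, 0]], [[0.01, -0.34, 0.1], [0, 0, 0]], [[0.01, -0.38, 0.08], [0, 0, 0]]])

```text
time_s: 5.45
position: [0.4581, -0.3882, 0.1259]
tcp_rot: [[0.982, 0.003, 0.191], [-0.191, -0.003, 0.982], [0.003, -1.0, -0.003]]
force: [0.6, 0.5, -0.0]
opening: 0.129
```

play_rows(commands=[[[0, 0, 0], [0, 0, 0]], [[0, 0, 0], [0, 0, 0]]])

```text
time_s: 5.7
position: [0.4568, -0.384, 0.1243]
tcp_rot: [[0.982, -0.001, 0.19], [-0.19, 0.002, 0.982], [-0.002, -1.0, 0.002]]
force: [0.5, 0.2, 0.4]
opening: 0.133
```

Run:
```python
from h import *
s,c=look("w3");print(s["time_s"],s["position"],s["opening"],s["joint_positions"].round(1))
g=s["position"]-[0,0,.025];u=wpix(c,s,g);print('tip',u,'seat',wpix(c,s,(.4579,-.4057,.021)))
cv2.imwrite("pics/w3c.png",cv2.resize(c["frame"][90:290,180:460,::-1],None,fx=2.8,fy=2.8,interpolation=2))
import pickle;pickle.dump((s,c),open("w3.pkl","wb"))
```

```text
5.7 [ 0.4568023  -0.38400035  0.12430582] 0.13307453522384546 [-50.8  37.4  92.    0.   50.7 -39.8]
tip [317.58398402 244.52676775] seat [324.04803597 227.45146135]
```

View pics/w3c.png

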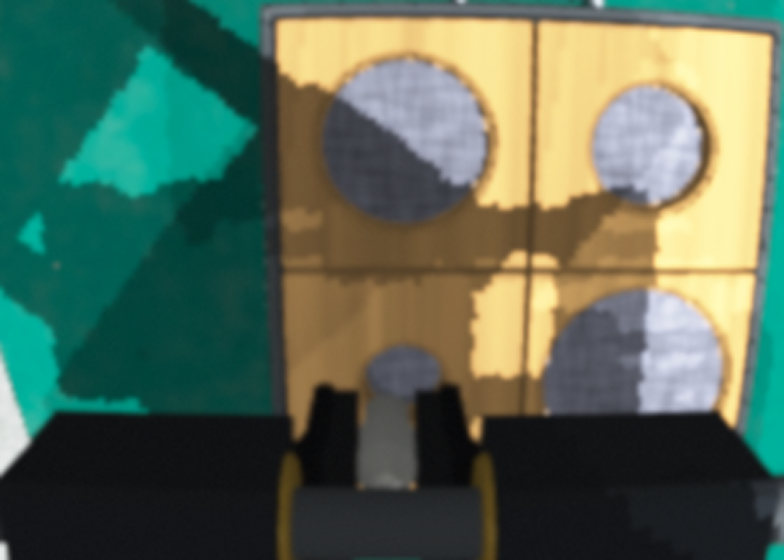

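Indenter held upright at crop (388,440); its bore is at (404,375). I check the caddy pose using the seam crossing at crop (531,270).

Run:
```python
from h import *
import pickle
s,c=pickle.load(open("w3.pkl","rb"))
f=lambda x,y,z:wray(c,s,(180+x/2.8,90+y/2.8),z).round(4)
print('centre',f(531,270,.021),'corners TL TR',f(268,14,.021),f(776,33,.021))
print('block? (TL)',f(407,139,.021),'loupe? TR',f(650,146,.021),'ind',f(404,376,.021),'tip of indenter base',[wray(c,s,(180+388/2.8,90+395/2.8),z).round(4) for z in(.08,.085)])
```

```text
centre [ 0.5008 -0.3779  0.021 ] corners TL TR [ 0.4417 -0.2922  0.021 ] [ 0.5853 -0.3207  0.021 ]
block? (TL) [ 0.4725 -0.3341  0.021 ] loupe? TR [ 0.5409 -0.3481  0.021 ] ind [ 0.4586 -0.4029  0.021 ] tip of indenter base [array([ 0.4574, -0.3838,  0.08  ]), array([ 0.4578, -0.3817,  0.085 ])]
```

play_rows(commands=[[[0.0015, -0.0215, 0], [0, 0, 0]], [[0.0015, -0.0215, 0], [0, 0, 0]], [[0.0015, -0.0215, -0.03], [0, 0, 0]], [[0.0015, -0.0215, -0.05], [0, 0, 0]], [[0.0015, -0.0215, -0.065], [0, 0, 0]], [[0.0015, -0.0215, -0.073], [0, 0, 0]], [[0.0015, -0.0215, -0.073], [0, 0, 0]]])

```text
time_s: 6.62
position: [0.4589, -0.4061, 0.0516]
tcp_rot: [[0.982, -0.0, 0.19], [-0.19, 0.001, 0.982], [-0.001, -1.0, 0.001]]
force: [-0.3, -0.2, 0.8]
opening: 0.132
```

play_rows(commands=[[[0, 0, -0.0015], [0, 0, 0]], [[0, 0, -0.0025], [0, 0, 0]], [[0, 0, -0.0025], [0, 0, 0]]])

```text
time_s: 7.0
position: [0.459, -0.4068, 0.0497]
tcp_rot: [[0.982, 0.0, 0.19], [-0.19, -0.0, 0.982], [0.0, -1.0, -0.0]]
force: [-0.3, 0.9, 0.4]
opening: 0.134
```

play_rows(commands=[[[0, 0, 0], [0, 0, 0]], [[0, 0, 0], [0, 0, 0]], [[0, 0, 0.02], [0, 0, 0]], [[0, 0, 0.06], [0, 0, 0]], [[0, 0, 0.09], [0, 0, 0]], [[0, 0.03, 0.09], [0, 0, -0.18]], [[0, 0.07, 0.09], [0, 0, -0.36]], [[0.01, 0.12, 0.09], [0, 0, -0.54]], [[0.03, 0.16, 0.09], [0, 0, -0.72]], [[0.055, 0.195, 0.09], [0, 0, -0.9]]], gripper=0.03)

```text
time_s: 8.25
position: [0.5143, -0.2102, 0.1409]
tcp_rot: [[0.456, 0.001, 0.89], [-0.89, -0.001, 0.456], [0.001, -1.0, 0.001]]
force: [0.9, -1.9, -0.5]
opening: 0.348
```

play_rows(commands=[[[0, 0, 0], [0, 0, -0.18]], [[0, 0, 0], [0, 0, -0.36]], [[0, 0, 0], [0, 0, -0.54]], [[0, 0, 0], [0, 0, -0.67]], [[0, 0, 0], [0, 0, -0.67]]], gripper=0.07)

```text
time_s: 8.88
position: [0.5143, -0.2118, 0.1406]
tcp_rot: [[-0.187, 0.001, 0.982], [-0.982, -0.001, -0.187], [0.001, -1.0, 0.002]]
force: [0.1, 0.4, 0.2]
opening: 0.779
```

Run:
```python
from h import *
s,c=look("w4");print(s["time_s"],s["position"],s["tcp_rot"].round(3)[:,0],s["opening"])
for n,p in dict(anv=(.514,-.211,.027),loupe=(.554,-.133,.03)).items():print(n,wpix(c,s,p))
import pickle;pickle.dump((s,c),open("w4.pkl","wb"))
```

```text
8.875 [ 0.51431818 -0.21180452  0.14061486] [-0.187 -0.982  0.001] 0.7787237195362269
anv [316.8959056  200.39964264]
loupe [217.61383128 173.53855214]
```

View pics/w4.png

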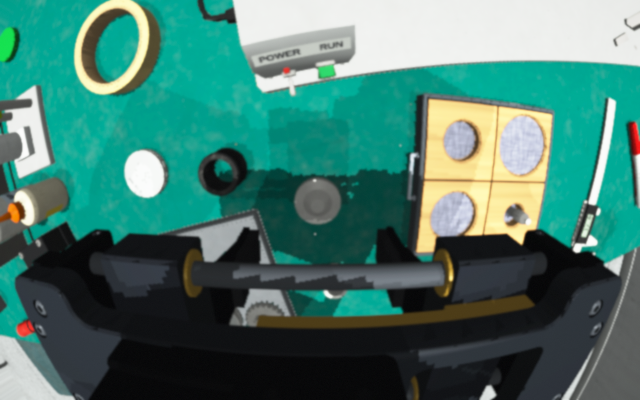

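Wrist view: anvil at (317,201), matching the prediction; loupe (222,170); block (146,173); the indenter stands in its bore at (517,214). Grasp the anvil.

play_rows(commands=[[[0, 0, -0.03], [0, 0, 0]], [[0, 0, -0.06], [0, 0, 0]], [[0, 0, -0.085], [0, 0, 0]], [[0, 0, -0.0965], [0, 0, 0]], [[0, 0, -0.0965], [0, 0, 0]]])

```text
time_s: 9.55
position: [0.5138, -0.2115, 0.0426]
tcp_rot: [[-0.188, -0.001, 0.982], [-0.982, 0.001, -0.188], [-0.0, -1.0, -0.001]]
force: [0.5, -0.0, 0.5]
opening: 0.805
```

play_rows(commands=[[[0, 0, 0], [0, 0, 0]], [[0, 0, 0], [0, 0, 0]], [[0, 0, 0], [0, 0, 0]], [[0, 0, 0], [0, 0, 0]], [[0, 0, 0], [0, 0, 0]]], gripper=0.02)

```text
time_s: 10.18
position: [0.5141, -0.2117, 0.0432]
tcp_rot: [[-0.189, 0.0, 0.982], [-0.982, -0.0, -0.189], [0.0, -1.0, 0.001]]
force: [0.8, -0.3, 3.0]
opening: 0.416
```

play_rows(commands=[[[0, 0, 0.04], [0, 0, 0]], [[0, 0, 0.08], [0, 0, 0]], [[0.005, -0.03, 0.08], [0, 0, 0]], [[0.015, -0.07, 0.08], [0, 0, 0]], [[0.0275, -0.11, 0.08], [0, 0, 0]], [[0.0275, -0.136, 0.08], [0, 0, 0]], [[0.0275, -0.136, 0.08], [0, 0, 0]], [[0.0275, -0.136, 0.08], [0, 0, 0]]])

```text
time_s: 11.18
position: [0.5403, -0.3459, 0.1221]
tcp_rot: [[-0.189, -0.002, 0.982], [-0.982, 0.003, -0.189], [-0.002, -1.0, -0.003]]
force: [-0.5, 0.8, -1.6]
opening: 0.416
```

Run:
```python
from h import *
s,c=look("w5");print(s["time_s"],s["position"],s["opening"])
print('seat px',wpix(c,s,(.5415,-.3485,.021)),'held base',wpix(c,s,s["position"]-[0,0,.043]))
cv2.imwrite("pics/w5c.png",cv2.resize(c["frame"][90:290,180:460,::-1],None,fx=2.8,fy=2.8,interpolation=2))
import pickle;pickle.dump((s,c),open("w5.pkl","wb"))
```

```text
11.175 [ 0.54028553 -0.34590832  0.12214982] 0.41612784378589074
seat px [321.00618144 201.87566691] held base [318.01975399 232.31450616]
```

View pics/w5c.png

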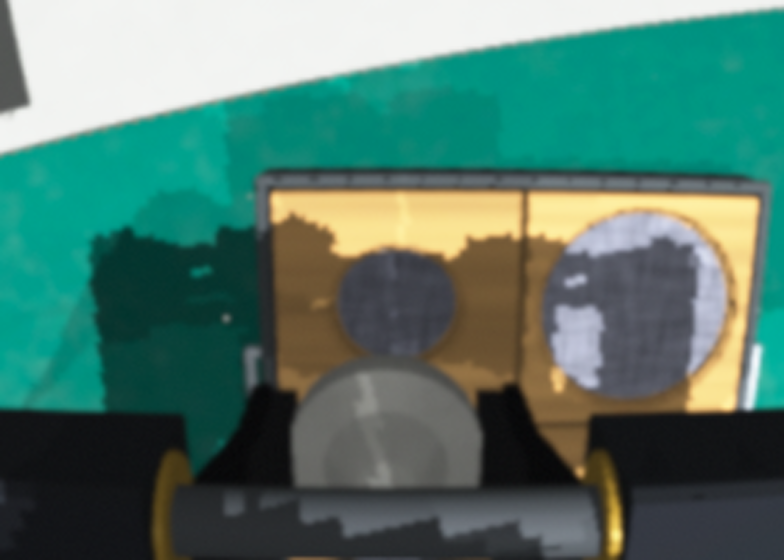

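Run:
```python
from h import *
import pickle
s,c=pickle.load(open("w5.pkl","rb"))
f=lambda x,y,z:wray(c,s,(180+x/2.8,90+y/2.8),z).round(4)
print('anvil bore',f(397,303,.021),'block bore',f(637,305,.021))
R=s["tcp_rot"];p=s["position"]
for a in(0,.01):
  for z in(.013,.018): 
    q=p-[0,0,z]+R[:,2]*.0195+R[:,0]*0; print('flange back edge pred',(wpix(c,s,q)-[180,90])*2.8)
    q=p-[0,0,z]; print(' side',(wpix(c,s,q+R[:,0]*.0195)-[180,90])*2.8,(wpix(c,s,q-R[:,0]*.0195)-[180,90])*2.8)
  break
```

```text
anvil bore [ 0.5444 -0.3497  0.021 ] block bore [ 0.5303 -0.4193  0.021 ]
flange back edge pred [386.12140438 365.7085528 ]
 side [486.50399743 458.60900653] [285.88870478 458.77086724]
flange back edge pred [386.17412717 356.27533993]
 side [483.91509778 447.21891956] [288.57433995 447.37857379]
```

play_rows(commands=[[[0.0025, -0.003, 0], [0, 0, 0]], [[0.0025, -0.003, -0.02], [0, 0, 0]], [[0.0025, -0.003, -0.04], [0, 0, 0]], [[0.0025, -0.003, -0.055], [0, 0, 0]], [[0.0025, -0.003, -0.064], [0, 0, 0]], [[0.0025, -0.003, -0.067], [0, 0, 0]], [[0.0025, -0.003, -0.067], [0, 0, 0]]])

```text
time_s: 12.1
position: [0.5441, -0.3508, 0.0559]
tcp_rot: [[-0.189, 0.0, 0.982], [-0.982, -0.0, -0.189], [0.0, -1.0, 0.0]]
force: [1.0, 0.2, -0.9]
opening: 0.42
```

play_rows(commands=[[[-0.001, 0.001, -0.001], [0, 0, 0]], [[-0.001, 0.001, -0.0015], [0, 0, 0]], [[-0.001, 0.001, -0.0015], [0, 0, 0]]])

```text
time_s: 12.48
position: [0.543, -0.3497, 0.0546]
tcp_rot: [[-0.189, 0.0, 0.982], [-0.982, -0.0, -0.189], [0.0, -1.0, 0.0]]
force: [0.2, -0.1, -0.3]
opening: 0.417
```

play_rows(commands=[[[0, 0, 0], [0, 0, 0]], [[0, 0, 0], [0, 0, 0]], [[0, 0, 0.02], [0, 0, 0]], [[0, 0, 0.05], [0, 0, 0]], [[0, 0, 0.08], [0, 0, 0]], [[0, 0.05, 0.085], [0, 0, 0]], [[0, 0.1, 0.085], [0, 0, 0]], [[0.004, 0.15, 0.085], [0, 0, 0]], [[0.008, 0.195, 0.085], [0, 0, 0]], [[0.0115, 0.216, 0.085], [0, 0, 0]]], gripper=0.055)

```text
time_s: 13.72
position: [0.5547, -0.1315, 0.1408]
tcp_rot: [[-0.187, 0.001, 0.982], [-0.982, -0.0, -0.187], [0.0, -1.0, 0.001]]
force: [-0.5, 0.8, 0.2]
opening: 0.635
```

play_rows(commands=[[[0, 0, 0], [0, 0, 0]], [[0, 0, 0], [0, 0, 0]]], gripper=0.065)

```text
time_s: 13.98
position: [0.5551, -0.1352, 0.1398]
tcp_rot: [[-0.19, 0.001, 0.982], [-0.982, -0.001, -0.19], [0.001, -1.0, 0.002]]
force: [0.7, -0.5, -0.4]
opening: 0.73
```

Run:
```python
from h import *
s,c=look("w6");print(s["time_s"],s["position"],s["tcp_rot"].round(3)[:,0],s["opening"])
for n,p in dict(loupe=(.554,-.133,.032),disc=(.568,-.045,.01),anvseat=(.543,-.349,.05)).items():print(n,wpix(c,s,p))
import pickle;pickle.dump((s,c),open("w6.pkl","wb"))
```

```text
13.975 [ 0.55512695 -0.13518377  0.13981148] [-0.19  -0.982  0.001] 0.7304505793232724
loupe [315.39962427 203.67538596]
disc [220.15454345 199.34657611]
anvseat [547.12833938 176.62880234]
```

View pics/w6.png

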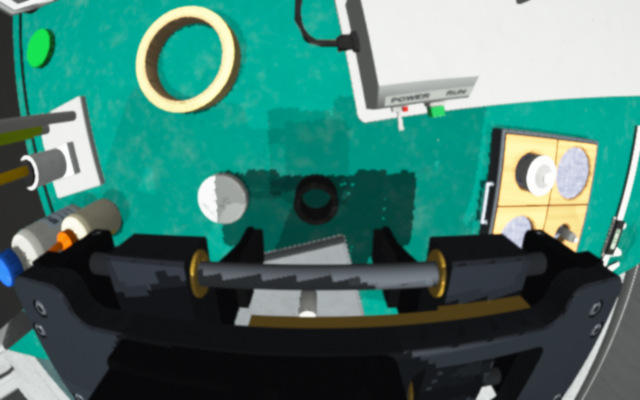

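The loupe is at (317,199), close to the prediction, and the anvil stands in its bore at (541,175). Grasp the loupe.

play_rows(commands=[[[0.001, 0, -0.03], [0, 0, 0]], [[0.001, 0, -0.06], [0, 0, 0]], [[0.001, 0, -0.085], [0, 0, 0]], [[0.001, 0, -0.1015], [0, 0, 0]], [[0.001, 0, -0.1015], [0, 0, 0]]])

```text
time_s: 14.65
position: [0.5548, -0.1343, 0.0367]
tcp_rot: [[-0.19, -0.002, 0.982], [-0.982, 0.001, -0.19], [-0.0, -1.0, -0.002]]
force: [-0.4, 0.1, -0.4]
opening: 0.748
```

play_rows(commands=[[[0, 0, 0], [0, 0, 0]], [[0, 0, 0], [0, 0, 0]], [[0, 0, 0], [0, 0, 0]], [[0, 0, 0], [0, 0, 0]], [[0, 0, 0], [0, 0, 0]]], gripper=0.02)

```text
time_s: 15.28
position: [0.5558, -0.1337, 0.0385]
tcp_rot: [[-0.189, 0.001, 0.982], [-0.982, -0.0, -0.189], [0.0, -1.0, 0.001]]
force: [-1.3, 0.2, 4.1]
opening: 0.421
```

play_rows(commands=[[[0, 0, 0.04], [0, 0, 0]], [[0, 0, 0.08], [0, 0, 0]], [[-0.015, -0.03, 0.08], [0, 0, 0]], [[-0.035, -0.075, 0.08], [0, 0, 0]], [[-0.055, -0.12, 0.08], [0, 0, 0]], [[-0.07, -0.16, 0.08], [0, 0, 0]], [[-0.083, -0.19, 0.08], [0, 0, 0]], [[-0.083, -0.2015, 0.08], [0, 0, 0]], [[-0.083, -0.2015, 0.08], [0, 0, 0]], [[-0.083, -0.2015, 0.08], [0, 0, 0]]])

```text
time_s: 16.52
position: [0.4727, -0.3336, 0.1176]
tcp_rot: [[-0.188, -0.001, 0.982], [-0.982, 0.001, -0.188], [-0.001, -1.0, -0.001]]
force: [-0.6, -0.1, -0.1]
opening: 0.425
```

Run:
```python
from h import *
s,c=look("w7");print(s["time_s"],s["position"],s["opening"])
R=s["tcp_rot"];p=s["position"]
f=lambda q:((wpix(c,s,q)-[180,90])*2.8).round()
print('seat',f((.4725,-.3355,.021)),'indenter seat',f((.4585,-.4055,.03)),'held top back edge',f(p-[0,0,.0065]+R[:,2]*.0195),'top ctr',f(p-[0,0,.0065]))
cv2.imwrite("pics/w7c.png",cv2.resize(c["frame"][90:290,180:460,::-1],None,fx=2.8,fy=2.8,interpolation=2))
import pickle;pickle.dump((s,c),open("w7.pkl","wb"))
```

```text
16.525 [ 0.47268922 -0.33359173  0.11760805] 0.4245710559556121
seat [393. 324.] indenter seat [646. 335.] held top back edge [386. 379.] top ctr [386. 475.]
```

View pics/w7c.png

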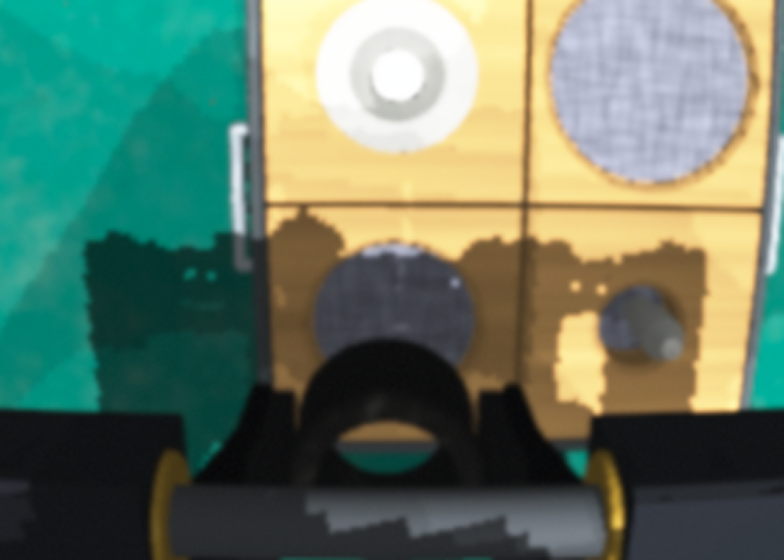

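Run:
```python
from h import *
import pickle
s,c=pickle.load(open("w7.pkl","rb"));R=s["tcp_rot"];p=s["position"]
f=lambda q:((wpix(c,s,q)-[180,90])*2.8).round()
for d in(0,.003,.006): print(d,'base back edge',f(p-[0,0,.0385]+R[:,2]*(.0195+d)),'top back',f(p-[0,0,.0065]+R[:,2]*(.0195+d)))
g=lambda x,y,z:wray(c,s,(180+x/2.8,90+y/2.8),z).round(4)
print('bore',g(396,322,.021),'bore top edge',g(396,241,.021),'block bore',g(650,80,.021))
```

```text
0 base back edge [386. 323.] top back [386. 379.]
0.003 base back edge [386. 310.] top back [386. 363.]
0.006 base back edge [386. 296.] top back [386. 347.]
bore [ 0.4729 -0.3364  0.021 ] bore top edge [ 0.496  -0.3408  0.021 ] block bore [ 0.5281 -0.4181  0.021 ]
```

play_rows(commands=[[[0.0015, -0.002, 0], [0, 0, 0]], [[0.0015, -0.002, -0.02], [0, 0, 0]], [[0.0015, -0.002, -0.04], [0, 0, 0]], [[0.0015, -0.002, -0.055], [0, 0, 0]], [[0.0015, -0.002, -0.0625], [0, 0, 0]], [[0.0015, -0.002, -0.0655], [0, 0, 0]], [[0.0015, -0.002, -0.0655], [0, 0, 0]]])

```text
time_s: 17.45
position: [0.4742, -0.3373, 0.0525]
tcp_rot: [[-0.189, 0.0, 0.982], [-0.982, -0.0, -0.189], [0.0, -1.0, 0.0]]
force: [0.1, 0.2, 0.2]
opening: 0.422
```

play_rows(commands=[[[-0.0005, 0.001, -0.001], [0, 0, 0]], [[-0.0005, 0.001, -0.001], [0, 0, 0]]])

```text
time_s: 17.7
position: [0.4735, -0.3362, 0.0517]
tcp_rot: [[-0.189, 0.0, 0.982], [-0.982, -0.0, -0.189], [0.0, -1.0, 0.0]]
force: [-0.3, -0.1, 0.1]
opening: 0.423
```

play_rows(commands=[[[0, 0, 0], [0, 0, 0]], [[0, 0, 0], [0, 0, 0]], [[0, 0, 0.02], [0, 0, 0]], [[0, 0, 0.05], [0, 0, 0]], [[0, 0, 0.085], [0, 0, 0]], [[0.02, 0.05, 0.085], [0, 0, 0]], [[0.035, 0.1, 0.085], [0, 0, 0]], [[0.05, 0.15, 0.085], [0, 0, 0]], [[0.065, 0.2, 0.085], [0, 0, 0]], [[0.08, 0.25, 0.085], [0, 0, 0]]], gripper=0.055)

```text
time_s: 18.95
position: [0.5539, -0.0846, 0.1365]
tcp_rot: [[-0.189, 0.0, 0.982], [-0.982, -0.0, -0.189], [0.0, -1.0, 0.001]]
force: [0.7, 0.3, 0.1]
opening: 0.633
```

play_rows(commands=[[[0.015, 0.041, 0], [0, 0, 0]], [[0.015, 0.041, 0], [0, 0, 0]], [[0.015, 0.041, 0], [0, 0, 0]]], gripper=0.07)

```text
time_s: 19.32
position: [0.5683, -0.0453, 0.1363]
tcp_rot: [[-0.188, -0.0, 0.982], [-0.982, -0.0, -0.188], [0.0, -1.0, -0.0]]
force: [0.3, -0.4, 0.2]
opening: 0.789
```

Run:
```python
from h import *
s,c=look("w8");print(s["time_s"],s["position"],s["tcp_rot"].round(3)[:,0],s["opening"])
print(wpix(c,s,(.569,-.046,.01)))
import pickle;pickle.dump((s,c),open("w8.pkl","wb"))
```

```text
19.325 [ 0.5683149  -0.04527708  0.13633414] [-0.188 -0.982  0.   ] 0.7886057222515812
[318.44725632 194.5618445 ]
```

View pics/w8.png

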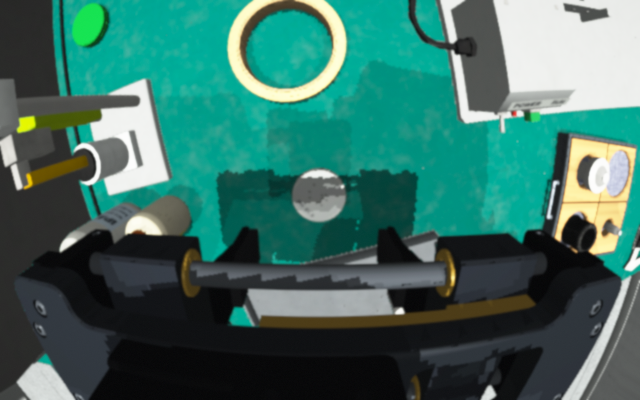

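The block is at (319,195), as predicted; the loupe (578,232) and anvil sit in the caddy. I check the clearance from the gripper body to the bottle before descending.

Run:
```python
from h import *
for n in("scene","side"):
    W=pts(dict(np.load(n+".npz"))).reshape(-1,3)
    m=(W[:,2]>.06)&(W[:,0]>.48)&(W[:,0]<.66)&(W[:,1]<.12)&(W[:,1]>-.12);q=W[m]
    print(n,m.sum(),q.min(0) if m.any() else 0,q.max(0) if m.any() else 0)
    if m.any():
        for z in(.06,.08,.1): 
            k=q[abs(q[:,2]-z)<.01]
            if len(k): print(z,k.min(0).round(3),k.max(0).round(3),np.median(k,0).round(3))
```

```text
scene 293 [0.55345566 0.08570701 0.06018806] [0.6544764  0.11997842 0.10834695]
0.06 [0.553 0.086 0.06 ] [0.642 0.12  0.07 ] [0.565 0.108 0.064]
0.08 [0.563 0.095 0.07 ] [0.654 0.12  0.089] [0.571 0.108 0.079]
0.1 [0.57  0.101 0.09 ] [0.576 0.107 0.108] [0.573 0.105 0.097]
side 172 [0.55692528 0.08165462 0.06007332] [0.65897032 0.11974299 0.11103877]
0.06 [0.557 0.082 0.06 ] [0.658 0.12  0.07 ] [0.584 0.097 0.064]
0.08 [0.566 0.088 0.07 ] [0.659 0.12  0.09 ] [0.581 0.1   0.077]
0.1 [0.574 0.098 0.091] [0.656 0.12  0.107] [0.577 0.102 0.098]
```

play_rows(commands=[[[0.0005, 0, -0.03], [0, 0, 0]], [[0.0005, 0, -0.06], [0, 0, 0]], [[0.0005, 0, -0.085], [0, 0, 0]], [[0.0005, 0, -0.1], [0, 0, 0]], [[0.0005, 0, -0.106], [0, 0, 0]], [[0.0005, 0, -0.106], [0, 0, 0]]])

```text
time_s: 20.12
position: [0.5691, -0.0456, 0.0304]
tcp_rot: [[-0.19, 0.0, 0.982], [-0.982, -0.0, -0.19], [0.0, -1.0, 0.0]]
force: [-0.5, 0.2, 0.2]
opening: 0.804
```

play_rows(commands=[[[0, 0, 0], [0, 0, 0]], [[0, 0, 0], [0, 0, 0]], [[0, 0, 0], [0, 0, 0]], [[0, 0, 0], [0, 0, 0]], [[0, 0, 0], [0, 0, 0]]], gripper=0.03)

```text
time_s: 20.75
position: [0.5693, -0.0451, 0.0308]
tcp_rot: [[-0.189, 0.001, 0.982], [-0.982, -0.0, -0.189], [0.0, -1.0, 0.001]]
force: [-0.9, -0.2, 4.1]
opening: 0.529
```

play_rows(commands=[[[0, 0, 0.03], [0, 0, 0]], [[0, 0, 0.08], [0, 0, 0]], [[-0.02, -0.04, 0.09], [0, 0, 0]], [[-0.04, -0.09, 0.09], [0, 0, 0]], [[-0.05, -0.14, 0.09], [0, 0, 0]], [[-0.05, -0.19, 0.09], [0, 0, 0]], [[-0.05, -0.24, 0.09], [0, 0, 0]], [[-0.05, -0.29, 0.09], [0, 0, 0]], [[-0.045, -0.34, 0.09], [0, 0, 0]], [[-0.04, -0.374, 0.09], [0, 0, 0]]])

```text
time_s: 22.0
position: [0.5285, -0.4215, 0.1196]
tcp_rot: [[-0.191, -0.0, 0.982], [-0.982, 0.0, -0.191], [-0.0, -1.0, -0.0]]
force: [0.8, 0.7, -1.8]
opening: 0.535
```

play_rows(commands=[[[0, 0, 0], [0, 0, 0]], [[0, 0, 0], [0, 0, 0]]])

```text
time_s: 22.25
position: [0.5281, -0.4178, 0.1193]
tcp_rot: [[-0.189, -0.002, 0.982], [-0.982, 0.003, -0.189], [-0.002, -1.0, -0.002]]
force: [-0.8, 0.1, -0.6]
opening: 0.532
```

Run:
```python
from h import *
s,c=look("w9");print(s["time_s"],s["position"],s["opening"])
R=s["tcp_rot"];p=s["position"]
f=lambda q:((wpix(c,s,q)-[180,90])*2.8).round()
print('seat',f((.529,-.419,.021)),'seat back edge',f(np.array((.529,-.419,.021))+R[:,2]*.031),'held top back edge',f(p-[0,0,.0208]+R[:,2]*.024),'bottom',f(p-[0,0,.0308]+R[:,2]*.024))
cv2.imwrite("pics/w9c.png",cv2.resize(c["frame"][90:290,180:460,::-1],None,fx=2.8,fy=2.8,interpolation=2))
import pickle;pickle.dump((s,c),open("w9.pkl","wb"))
```

```text
22.25 [ 0.52812524 -0.41779455  0.11926938] 0.532401384102163
seat [390. 318.] seat back edge [390. 211.] held top back edge [386. 329.] bottom [386. 313.]
```

View pics/w9c.png

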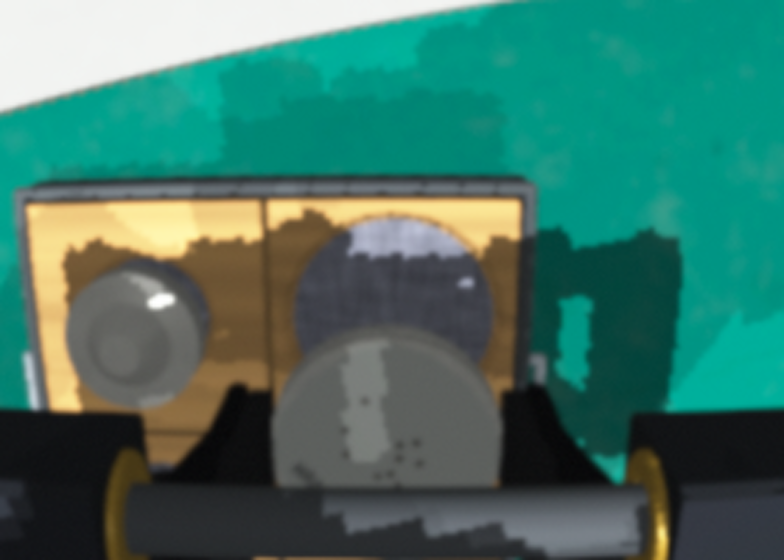

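play_rows(commands=[[[0.003, -0.002, 0], [0, 0, 0]], [[0.003, -0.002, -0.02], [0, 0, 0]], [[0.003, -0.002, -0.04], [0, 0, 0]], [[0.003, -0.002, -0.058], [0, 0, 0]], [[0.003, -0.002, -0.066], [0, 0, 0]], [[0.003, -0.002, -0.0695], [0, 0, 0]], [[0.003, -0.002, -0.0695], [0, 0, 0]], [[0.003, -0.002, -0.0695], [0, 0, 0]]])

```text
time_s: 23.3
position: [0.5324, -0.4216, 0.0516]
tcp_rot: [[-0.189, 0.001, 0.982], [-0.982, -0.001, -0.189], [0.001, -1.0, 0.001]]
force: [-0.0, 0.1, -2.0]
opening: 0.531
```

play_rows(commands=[[[-0.001, 0.001, -0.0015], [0, 0, 0]], [[-0.001, 0.001, -0.003], [0, 0, 0]], [[-0.001, 0.001, -0.0035], [0, 0, 0]], [[-0.001, 0.001, -0.0035], [0, 0, 0]]])

```text
time_s: 23.8
position: [0.531, -0.4201, 0.0479]
tcp_rot: [[-0.189, 0.0, 0.982], [-0.982, -0.0, -0.189], [0.0, -1.0, 0.0]]
force: [-0.9, 1.2, 3.4]
opening: 0.535
```

play_rows(commands=[[[0, 0, 0], [0, 0, 0]], [[0, 0, 0], [0, 0, 0]], [[0, 0, 0], [0, 0, 0]], [[0, 0, 0.02], [0, 0, 0]], [[0, 0, 0.06], [0, 0, 0]], [[0, 0, 0.11], [0, 0, 0]], [[-0.04, 0, 0.15], [0, 0, 0]], [[-0.09, 0, 0.19], [0, 0, 0]], [[-0.11, 0, 0.2], [0, 0, 0]], [[-0.11, 0, 0.2], [0, 0, 0]]], gripper=0.06)

```text
time_s: 25.05
position: [0.4204, -0.4206, 0.2489]
tcp_rot: [[-0.191, 0.002, 0.982], [-0.982, -0.002, -0.191], [0.002, -1.0, 0.002]]
force: [-0.1, 0.0, 0.3]
opening: 0.687
```

Run:
```python
from h import *
from rig import *
s,c=look("w10");print(s["time_s"],s["position"],s["force"])
u=wpix(c,s,(.5,-.377,.021)).astype(int);print(u)
x=max(u[0],100);y=max(u[1],75)
a=cv2.resize(c["frame"][y-75:y+75,x-100:x+100,::-1],(400,300),interpolation=2)
d=capture("side");v=proj(d,(.5,-.377,.021)).astype(int)
b=cv2.resize(d["frame"][v[1]-60:v[1]+60,v[0]-80:v[0]+80,::-1],(400,300),interpolation=2)
cv2.imwrite("pics/fin.png",np.hstack([a,b]))
W=pts(d).reshape(-1,3)
for n,(x,y,r) in dict(ind=(.4585,-.4055,.008),anv=(.543,-.35,.018),lou=(.472,-.336,.018),blk=(.529,-.42,.022)).items():
    m=np.hypot(W[:,0]-x,W[:,1]-y)<r;print(n,m.sum(),np.percentile(W[m,2],[10,50,90,100]).round(4))
# block & loupe plane tilt
m=(np.hypot(W[:,0]-.529,W[:,1]+.42)<.02);q=W[m];A=np.c_[q[:,:2]-[.529,-.42],np.ones(len(q))];k=np.linalg.lstsq(A,q[:,2],rcond=None)[0];print('block plane',k.round(4))
```

```text
25.05 [ 0.42041855 -0.42057672  0.24885464] [-0.11900004  0.04374407  0.30236382]
[268 114]
ind 306 [0.0435 0.4034 0.5667 0.5724]
anv 169 [0.0183 0.0434 0.0506 0.0564]
lou 336 [0.0167 0.0467 0.3358 0.3382]
blk 245 [0.0249 0.0275 0.0299 0.0331]
block plane [-0.0033  0.0222  0.0274]
```

View pics/fin.png

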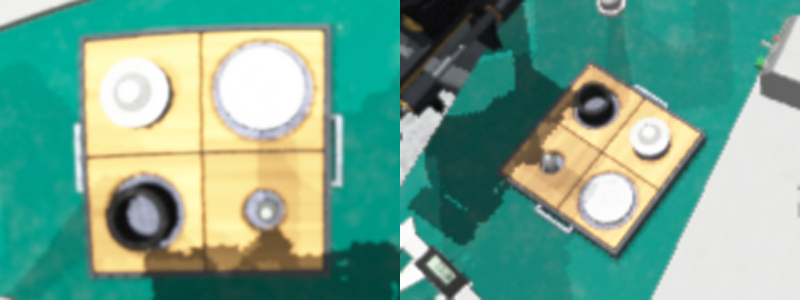

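All four pieces sit in their bores with felt visible around each. Heights match: block top 27 mm, anvil about 51 mm, loupe about 46 mm. Handing in.

```bash
python3 -c "
from rig import *
print(hand_in())"
```

```text
the job is handed in; nothing more can be done
None
```

All four kit pieces are back in the caddy, each upright in the seat of its own size, and the job is handed in. I placed them in the order listed: indenter, spot anvil, loupe, small block. The rod and bush samples and the green look-alike disc were not touched. It took about 25 s of the 90 s.

- **Final pictures (wrist and side cameras):** each piece sits inside its own bore. Felt shows all round the block.
- **Depth heights:** the block's top is at 27 mm (27 expected), the anvil at about 51 mm (51 expected), and the loupe at about 46 mm (45 expected).
- **Indenter:** its height was not measured reliably, because the arm hid it from the side camera in the depth data. It shows upright in its bore in the pictures, and I let it go less than 1 mm above the floor of the bore.
- **Forces:** the readings reported after each move stayed below about 5 N.

The gripper's opening read 1–3 mm smaller than the true part widths throughout. I took this as a consistent offset, and it had no visible effect.

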